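# Run a glaze sample on the touch mixer at its lowest speed

### The arm

A 6-joint arm with a two-finger parallel gripper is mounted at the origin on the work surface. World frame = base frame: x ahead of the robot, y to its left, z up, the work surface at z = 0. Lengths are in m, angles in rad, forces in N, time in s.
With the tool pointing down it reaches from about 0.275 to 0.85 m from the base axis. Payload 5.2 kg.
Tool frame: the origin (TCP) lies on the mounting face of the last link; the fingertips stand 173 mm ahead of it and the grasp point (between the pads) lies 155 mm ahead of it (env.grip_point_offset is the distance from the TCP to the grasp point, in m); z points along the fingers, y is the line along which they close (so a half turn about z gives the same grasp; the last joint's range is limited). The gripper opens to 85 mm and grips with 20 to 120 N. Pads are 22 mm wide; open, the fingers measure 114 mm over their backs; the gripper's body (76 mm by 85 mm) begins 54 mm behind the grasp point. The pads swing forward as they close: fully open they stand 13 mm farther back than shut.
Start: joints at [0.95, 0.259, 1.535, -0, 1.348, -0.203], TCP at [0.223, 0.503, 0.405] pointing down, gripper open.
Joint ranges: [-3.14, 3.14], [-0.91, 2.08], [0.19, 2.58], [-1.22, 4.36], [0.22, 2.71], [-3.12, 3.12]. Speed limits (rad/s): [2.57, 2.57, 3.14, 3.14, 3.14, 3.14].

### API

Orientations are given as a unit quaternion [w, x, y, z].
In Python, from workcell import status, eyes, env gives the robot as it stands.
- The arm moves only by the tool servo_tool, never from a script. Its argument "deltas" is a list of rows, each an object with "angular": the turn, a rotation vector about the tool's x, y, z in degrees, a list of three; "delta_pos": the shift along the tool's x, y, z in mm, a list of three; "hand": the opening, from 0 (shut) to 1 (fully open). In form: [{"angular": [rx, ry, rz], "delta_pos": [dx, dy, dz], "hand": hand}, ...]. A call has 1 to 12 rows; each row shifts and turns the commanded pose from where the row before left it, along the tool's axes as they then stand; what a row does not reach is not made up. A row lasts 1/8 s, in which the tool goes at most 62.5 mm and 10.7 degrees, less where a joint would pass 70% of its speed; a pose out of reach is approached as far as the arm can. A call is refused whole if a number of a shift passes 62.5 or a number of a turn 10.7, either way. A call with a gripper value outside its range is refused whole. The fingers move at their own pace and stop on an object; "grip_force" is the grip in N (left out, the last holds). Time passes only in rows, so rows that do not move let the fingers close. It gives the time, the measured TCP pose, the force, the opening and the grip force at its end, in the units of the state.
- status.get_state(): the state, without advancing time (a new reading comes with each control period).
- eyes.capture(name): name is "scene" or "top" or "wrist"; returns a dict with "frame" (420x560x3 uint8, red, green, blue), "fx", "fy", "cx", "cy" (pixels), "R" (3x3) and "t" (3): a world point X has camera coordinates R X + t. Camera axes: x right, y down, z forward; pixel columns grow to the right and rows downward; lengths in m; the calibration is good to about 2 mm. The wrist camera is an equidistant fisheye: a pixel r from the principal point sees the ray r / f radians off the axis. A picture is of the moment at which its call begins. There is no depth.
- env.hand_in(): hands the job in; it is judged then, once.
Trained networks look in a picture, given as the dict that the camera call returned (one of the last four; its "shot" number tells which), for a name from the list of things; names that differ only in an ending like _2 or _b are one class to them, and where a whole thing is asked for, a point or a joint stands for the part that bears it (a point fixed in the world has none). Each returns a list of dicts, best first, with "p" (0 to 1); they miss things now and then, are a little off and sometimes report something else, mostly with a low value. They report only what shows in the picture. A call takes as long as a camera call. They do not tell look-alikes from the thing itself.
- eyes.trace(picture, name): "pixels" (420x560 bool, what is visible of it).
- eyes.tip_of(picture, name): "location" ([x, y, z] in m, in the coordinates of the camera as it stood for that picture, good to about 4 mm: a listed point, or the origin of a listed thing).
The state is a dict: "t": time; "joints": joint angles; "joint_velocities": joint speeds; "joint_efforts": joint torques, N m; "tcp_pos": TCP position; "tool_rot": TCP orientation; "force": force on the tool from outside, world axes, zero at the start; "wrist_torque": the same for the moment, N m; "width": finger opening in m; "finger_force": force on a finger pad.
Only numpy, scipy, OpenCV 4.12 (cv2) and the standard library are available. Lean on these libraries where they do the work, as an engineer would, in place of code of your own. Each camera call takes 0.05 s, during which the arm holds its last target. There are 200 camera calls.

### The job

Mix the glaze sample in the round-bellied flask on the touch-run vortex mixer. The mixer starts as soon as its sprung cup goes down, so first turn its speed knob fully anticlockwise to the minimum stop; then stand the flask upright in the cup, press the flask down until the cup is fully home, and finish while still holding it down like that. Do not move the other things on the bench.

Things in the scene. Friction and masses are not known exactly. Their poses are not given: they have to be found in the camera images.
- mixer: Touch-run vortex mixer: grey housing 210 (x) x 135 (y) x 80 mm, immovable, rear two thirds raised to 91 mm. Origin: centre of the underside; -x of its frame is its front. Speed knob on the front deck, 64 mm before the origin; sprung black rubber cup on the rear, 45 mm behind it. Its yaw varies by 17 degrees either way.
- speed_knob_grip (a point): Middle of the knob's grip bar, on the turning axis, 115 mm above the bench; the bar is 38 mm long along this point's x, 14 mm thick along its y, its top 7 mm higher and the skirt of the knob 23 mm lower. z up; x turns with the knob, and the white pointer line on top of the bar is on the -x half.
- speed_knob (a joint): Speed knob of the mixer, in rad: 0 at the minimum stop (fully anticlockwise seen from above), grows clockwise to 5.24 at the maximum stop. Stays where it is left (friction 0.04 N m). It starts 0.7 to 1.9 rad from the minimum stop.
- cup_mouth (a point): Centre of the mouth of the sprung cup, on its upper rim: 125 mm above the bench with the cup up, 115 mm when fully down; z up. The cup is a black rubber ring, 71 mm outside, 54 mm inside, 15 mm deep inside.
- cup: The sprung rubber cup itself; origin: centre of its underside, 18 mm below the rim.
- cup_travel (a joint): Downward travel of the sprung cup in m: 0 up, 0.010 at the bottom stop. It takes about 6 N to start it and 13 N to hold it at the stop, the weight of the flask included; that weight alone does not move it.
- round_flask: Glaze sample: round amber glass flask with small flat foot and cork bung, 119 mm high, 0.23 to 0.36 kg, upright. Origin: centre of the underside, z up. Belly 68 mm across (widest 29 mm up); neck 28 mm across from 60 to 107 mm up, to be gripped 85 mm up; bung 23 mm across above it. In the cup the belly rests on the inner rim, the underside 8 mm below the rim.
- cone_flask: Bystander: conical amber flask with a cork bung, 72 mm across the foot, 114 mm high. Origin: centre of the underside.
- straight_bottle: Bystander: straight-sided amber bottle with a cork bung, 55 mm across, 112 mm high. Origin: centre of the underside.
- glaze_brush: Bystander: flat brush about 190 mm long, lying along its x. Origin: underside, mid-length.
- test_bowl: Bystander: terracotta bowl, 116 mm across, 50 mm high. Origin: centre of the underside.
- test_tile: Bystander: L-shaped terracotta test tile, 50 x 45 x 72 mm, standing. Origin: centre of the underside.
- lidded_jar: Bystander: terracotta jar with a pointed lid, 74 mm across, 130 mm high. Origin: centre of the underside.
- loop_tool: Bystander: wooden-handled loop tool 155 mm long, lying along its x. Origin: underside, near mid-length.
Not all that is in view belongs to the job. What is shaped like the round_flask but green or yellow is not meant.

How it is judged:
By the outcome, as a careful person would: the job done as asked, in the order asked, and still so for the second after the job is handed in, while the arm keeps its last pose, push and grip.
It also fails if it takes over 67 s, if anything falls off the work surface, if the arm or the gripper's body presses on something with over 40 N, if the wrist force passes 120 N, or if a joint passes its speed limit or range.

## Working session

There is one attempt and no reset: what is moved stays moved. The work goes in short steps, Python scripts to look and compute and a tool call to move; the robot and the scene stay as the last step left them, time stands still between calls to the robot, and variables do not carry over. Pictures are saved under pics/ and viewed, at most 10 in all, crops included, and the job is handed in when it is done.

Besides the shell and the picture viewer there is one more tool, called after "Call:" by a JSON object that holds its "api" and its "payload", one argument or row to a line. servo_tool: Moves the arm, as the interface text tells. Its arguments: {"type":"object","properties":{"deltas":{"type":"array"},"grip_force":{"type":"number"}},"required":["deltas"]}

```bash
mkdir -p pics
cat > h.py <<'E'
import numpy as np, cv2
from workcell import status, eyes, env
def world(c,p): return np.array(c["R"]).T@(np.array(p)-np.array(c["t"]))
def save(c,n,crop=None,s=1):
    f=c["frame"]
    if crop: f=f[crop[1]:crop[3],crop[0]:crop[2]]
    cv2.imwrite(n,cv2.resize(f[:,:,::-1],None,fx=s,fy=s,interpolation=cv2.INTER_CUBIC))
def px(c,X):
    q=np.array(c["R"])@X+np.array(c["t"]); return [round(c["fx"]*q[0]/q[2]+c["cx"]),round(c["fy"]*q[1]/q[2]+c["cy"])]
E
python3 - <<'E'
from h import *
print(status.get_state())
for n in ("scene","top"):
    c=eyes.capture(n); save(c,f"pics/{n}0.png")
    for th in ["mixer","speed_knob_grip","cup_mouth","round_flask","cone_flask","straight_bottle","lidded_jar","test_bowl","test_tile","glaze_brush","loop_tool"]:
        for d in eyes.tip_of(c,th):
            if d["p"]>.15:
                w=world(c,d["location"]); print(n,th,round(d["p"],2),w.round(3),px(c,w),[k for k in d if k not in("p","location")])
E
```

```text
{'t': 0.0, 'joints': array([ 9.50208900e-01,  2.59374188e-01,  1.53608894e+00, -2.27614349e-05,
        1.34799507e+00, -2.02775466e-01]), 'joint_velocities': array([ 1.35012430e-03, -4.85836296e-05, -1.12816829e-04,  3.26274076e-04,
       -2.27220518e-04, -1.06983848e-03]), 'joint_efforts': array([-1.39877626e-03, -4.46027720e+01, -2.90571141e+01, -5.51416645e-05,
        1.17125633e-02,  1.26331807e-05]), 'tcp_pos': array([0.22301305, 0.50252578, 0.40385526]), 'tool_rot': array([-3.63078357e-04,  2.07387230e-01,  9.78258487e-01, -8.59275845e-04]), 'force': array([-0.00599736, -0.06719273,  0.86982415]), 'wrist_torque': array([ 0.04849093, -0.01840865,  0.0260603 ]), 'finger_force': 0.0, 'width': 0.08514297215645264}
scene mixer 0.76 [ 0.582 -0.204  0.001] [222, 199] []
scene cup_mouth 0.93 [ 0.625 -0.215  0.126] [204, 177] []
scene round_flask 0.76 [ 0.683  0.358 -0.   ] [380, 332] []
scene round_flask 0.74 [0.616 0.234 0.002] [347, 284] []
scene round_flask 0.64 [ 0.608  0.44  -0.003] [425, 326] []
scene round_flask 0.56 [0.696 0.034 0.004] [265, 267] []
scene round_flask 0.21 [0
[... 987 characters left out ...]
35 0.   ] [262, 170] []
top round_flask 0.37 [ 0.655 -0.431  0.001] [419, 180] []
top round_flask 0.29 [ 0.529 -0.202  0.109] [352, 218] []
top round_flask 0.29 [ 0.499 -0.406  0.001] [415, 232] []
top cone_flask 0.56 [0.453 0.305 0.001] [169, 255] []
top straight_bottle 0.73 [0.479 0.135 0.001] [229, 244] []
top lidded_jar 0.83 [ 0.653 -0.435  0.002] [420, 180] []
top lidded_jar 0.62 [0.592 0.352 0.   ] [154, 207] []
top test_bowl 0.61 [ 0.498 -0.406  0.001] [415, 233] []
top test_tile 0.71 [ 0.593  0.353 -0.003] [154, 207] []
top test_tile 0.41 [ 0.655 -0.431  0.001] [419, 180] []
top glaze_brush 0.89 [0.533 0.054 0.002] [256, 225] []
top loop_tool 0.52 [ 0.695  0.119 -0.006] [234, 172] []
```

```bash
python3 -c "
import cv2
a=cv2.imread('pics/scene0.png');b=cv2.imread('pics/top0.png')
cv2.imwrite('pics/s1.png',cv2.resize(a[120:380,120:470],(800,594),interpolation=cv2.INTER_CUBIC))
cv2.imwrite('pics/t1.png',cv2.resize(b[130:290,100:460],(800,356),interpolation=cv2.INTER_CUBIC))"
```

```text
(no output)
```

View pics/s1.png

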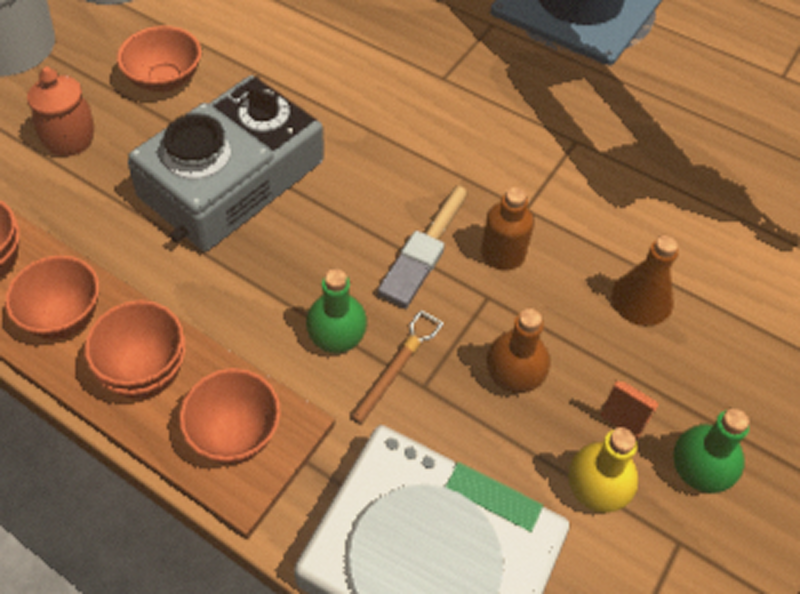

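View pics/t1.png

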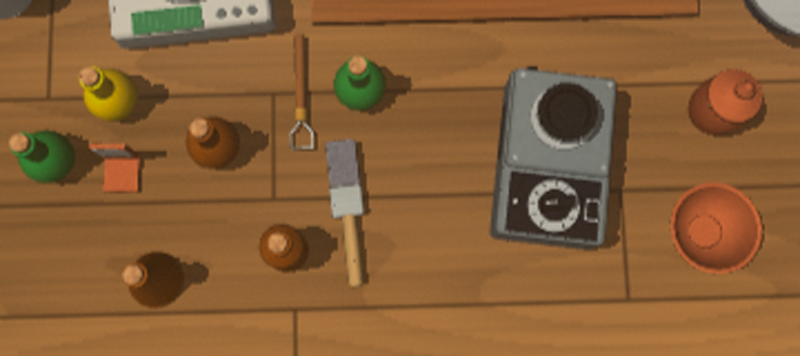

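Amber things that could be taken for the flask (scene pixels):
- round amber (347,284)
- cone flask (401,251)
- straight bottle (340,231)
- same shape but wrong colour: green (265,267), green (425,326), yellow (380,332)

I choose the amber round one at (347,284), about (0.62, 0.23). The knob comes first, so I'm moving over it.

Call:
{"api": "servo_tool", "payload": {
  "deltas": [
    {"angular": [0,0,0],"delta_pos": [-20,-18,0],"hand": 1},
    {"angular": [0,0,0],"delta_pos": [-38,-35,0],"hand": 1},
    {"angular": [0,0,0],"delta_pos": [-38,-35,0],"hand": 1},
    {"angular": [0,0,0],"delta_pos": [-38,-35,0],"hand": 1},
    {"angular": [0,0,0],"delta_pos": [-38,-35,0],"hand": 1},
    {"angular": [0,0,0],"delta_pos": [-38,-35,0],"hand": 1},
    {"angular": [0,0,0],"delta_pos": [-38,-35,0],"hand": 1},
    {"angular": [0,0,0],"delta_pos": [-38,-35,0],"hand": 1},
    {"angular": [0,0,0],"delta_pos": [-38,-35,0],"hand": 1},
    {"angular": [0,0,0],"delta_pos": [-38,-35,0],"hand": 1},
    {"angular": [0,0,0],"delta_pos": [-38,-35,0],"hand": 1},
    {"angular": [0,0,0],"delta_pos": [-38,-35,0],"hand": 1}
  ]
}}

```text
t: 2.7
tcp_pos: [0.4604, -0.0451, 0.4049]
tool_rot: [0.0, 0.208, 0.978, 0.0]
force: [0.8, 0.5, 0.3]
width: 0.0855
finger_force: 0.0
```

Call:
{"api": "servo_tool", "payload": {
  "deltas": [
    {"angular": [0,0,0],"delta_pos": [-38,-35,0],"hand": 1},
    {"angular": [0,0,0],"delta_pos": [-38,-35,0],"hand": 1},
    {"angular": [0,0,0],"delta_pos": [-30,-27,0],"hand": 1},
    {"angular": [0,0,0],"delta_pos": [-20,-18,0],"hand": 1},
    {"angular": [0,0,0],"delta_pos": [0,0,0],"hand": 1},
    {"angular": [0,0,0],"delta_pos": [0,0,0],"hand": 1}
  ]
}}

```text
t: 3.45
tcp_pos: [0.5282, -0.199, 0.4045]
tool_rot: [-0.0, 0.207, 0.978, 0.0]
force: [0.4, 0.7, 0.3]
width: 0.0852
finger_force: 0.0
```

```bash
cat > k.py <<'E'
from h import *
import sys
def fpx(c,X):
    q=np.array(c["R"])@X+np.array(c["t"]); th=np.arctan2(np.hypot(q[0],q[1]),q[2]); d=q[:2]/np.hypot(q[0],q[1])
    return (np.array([c["cx"],c["cy"]])+c["fx"]*th*d).round().astype(int)
s=status.get_state(); print(s["tcp_pos"].round(4),s["tool_rot"].round(4))
c=eyes.capture("wrist"); print(c["fx"],c["cx"],c["cy"])
for th in ["speed_knob_grip","cup_mouth","mixer"]:
    for d in eyes.tip_of(c,th):
        if d["p"]>.15:
            w=world(c,d["location"]); print(th,round(d["p"],2),w.round(4),fpx(c,w))
E
python3 - <<'E'
from k import *
cv2.imwrite("pics/w1f.npy.png",c["frame"][:,:,::-1])
u,v=fpx(c,np.array([0.529,-0.2,0.12])); print(u,v)
f=c["frame"]; h=45
a=f[max(0,v-h):v+h,max(0,u-h):u+h]; a=cv2.resize(a,(540,540),interpolation=cv2.INTER_CUBIC)
cs=cv2.imread("pics/scene0.png")[235:305,315:380]; cs=cv2.resize(cs,(250,270),interpolation=cv2.INTER_CUBIC)
o=np.zeros((540,790,3),np.uint8); o[:,:540]=a[:,:,::-1]; o[:270,540:]=cs; 
o[270:458,540:]=cv2.resize(f[:,:,::-1],(250,188)); cv2.imwrite("pics/k1.png",o)
# direction of world +x,+y in image at knob
K=np.array([0.529,-0.2,0.12]); print(fpx(c,K+[.02,0,0])-[u,v],fpx(c,K+[0,.02,0])-[u,v])
E
```

```text
[ 0.5282 -0.199   0.4045] [-4.000e-04  2.074e-01  9.783e-01  3.000e-04]
325.19226210127806 282.692386224906 209.41501850507115
speed_knob_grip 0.66 [ 0.5201 -0.1947  0.1176] [284 195]
cup_mouth 0.68 [ 0.5794 -0.2096 -0.0016] [292 215]
cup_mouth 0.62 [ 0.6293 -0.2141  0.1249] [313 308]
mixer 0.85 [ 5.815e-01 -2.119e-01 -5.000e-04] [291 218]
283 208
[ 9 20] [ 22 -10]
```

View pics/k1.png

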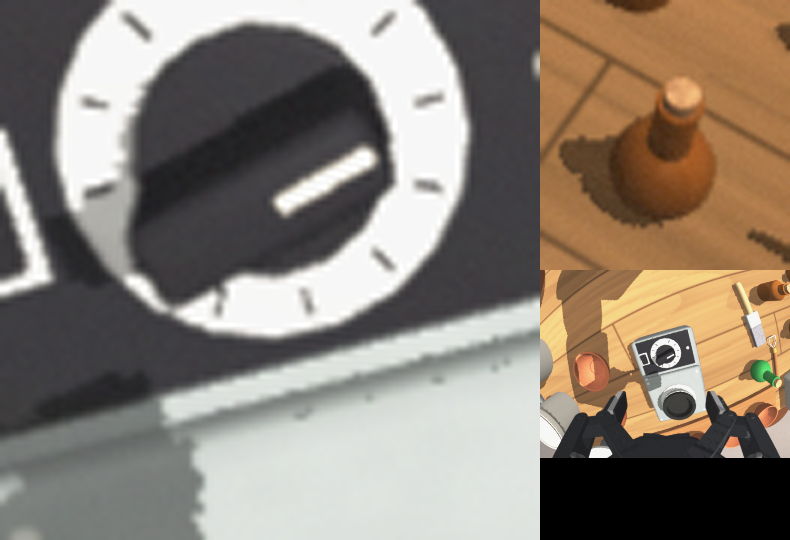

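The round amber flask is confirmed in the crop. The knob's pointer line runs from crop (280,208) to (372,155), which is image (284.7,197.7) to (300,188.8).

Run:
```python
from k import *
def back(u,v,z):
    p=np.array([u-c["cx"],v-c["cy"]]); r=np.hypot(*p); th=r/c["fx"]
    d=np.array(c["R"]).T@np.r_[np.sin(th)*p/r,np.cos(th)]; o=-np.array(c["R"]).T@np.array(c["t"])
    return o+d*(z-o[2])/d[2]
a=back(238+280/6,163+208/6,.122);b=back(238+372/6,163+155/6,.122)
print("ptr",a.round(4),b.round(4),np.degrees(np.arctan2(*(b-a)[1::-1])))
# white dial ring centre from edges at z=.092
f=c["frame"][150:245,230:325]
print("ring ctr", [back(238+x/6,163+y/6,.092).round(4) for x,y in ((60,150),(468,150),(262,338))])
m=[(d["p"],world(c,d["location"]).round(4)) for d in eyes.tip_of(c,"speed_knob_grip")]; print(m)
R=cv2.Rodrigues(np.array([1.,0,0]))[0]
```

```text
[ 0.5282 -0.1986  0.405 ] [1.000e-04 2.068e-01 9.784e-01 0.000e+00]
325.19226210127806 282.692386224906 209.41501850507115
speed_knob_grip 0.89 [ 0.521  -0.1957  0.1153] [283 195]
cup_mouth 0.9 [ 0.6283 -0.2118  0.122 ] [314 304]
mixer 0.88 [ 5.803e-01 -2.102e-01 -5.000e-04] [292 216]
ptr [ 0.5217 -0.1946  0.122 ] [ 0.52   -0.1804  0.122 ] 97.13641434400827
ring ctr [array([ 0.5083, -0.2245,  0.092 ]), array([ 0.5332, -0.1687,  0.092 ]), array([ 0.548 , -0.2091,  0.092 ])]
[(0.89, array([ 0.521 , -0.1957,  0.1153]))]
```

Call:
{"api": "servo_tool", "payload": {
  "deltas": [
    {"angular": [0,0,10],"delta_pos": [0,0,0],"hand": 0.5},
    {"angular": [0,0,10],"delta_pos": [0,0,0],"hand": 0.5},
    {"angular": [0,0,10],"delta_pos": [0,0,0],"hand": 0.5},
    {"angular": [0,0,10],"delta_pos": [0,0,0],"hand": 0.5},
    {"angular": [0,0,10],"delta_pos": [0,0,0],"hand": 0.5},
    {"angular": [0,0,9],"delta_pos": [0,0,0],"hand": 0.5},
    {"angular": [0,0,0],"delta_pos": [4,-6,20],"hand": 0.5},
    {"angular": [0,0,0],"delta_pos": [0,0,30],"hand": 0.5},
    {"angular": [0,0,0],"delta_pos": [0,0,25],"hand": 0.5},
    {"angular": [0,0,0],"delta_pos": [0,0,10],"hand": 0.5},
    {"angular": [0,0,0],"delta_pos": [0,0,0],"hand": 0.5},
    {"angular": [0,0,0],"delta_pos": [0,0,0],"hand": 0.5}
  ]
}}

```text
t: 5.4
tcp_pos: [0.5224, -0.1966, 0.3208]
tool_rot: [0.001, 0.662, 0.749, 0.0]
force: [0.6, -1.2, 0.9]
width: 0.0432
finger_force: 0.0
```

Run:
```python
from k import *
print(s["joints"].round(3))
m=c["frame"]; v,u=fpx(c,np.array([.5215,-.1955,.12]))[::-1]
print(u,v); x0=max(0,u-70);y0=max(0,v-60); save(c,"pics/k2.png",(x0,y0,x0+140,min(420,y0+120)),5)
```

```text
[ 0.5224 -0.1966  0.3208] [1.000e-03 6.622e-01 7.493e-01 2.000e-04]
325.19226210127806 282.692386224906 209.41501850507115
speed_knob_grip 0.82 [ 0.5218 -0.1952  0.1173] [282 246]
cup_mouth 0.87 [ 0.6256 -0.2141  0.1213] [434 288]
mixer 0.71 [ 0.5795 -0.212  -0.002 ] [340 215]
[-0.56   0.342  1.635 -0.     1.163 -0.683]
282 248
```

View pics/k2.png

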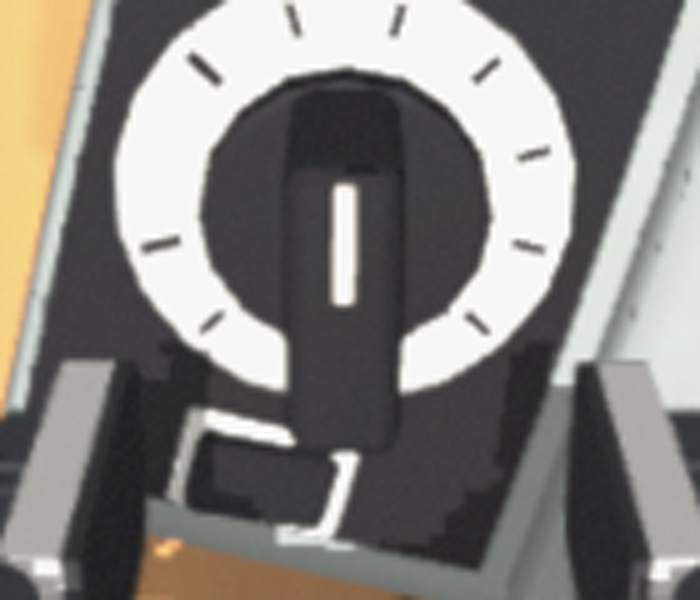

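The bar is lined up with the fingers: the pointer is vertical at crop (343,245), midway between the pads. Now I'll go down and grip.

Call:
{"api": "servo_tool", "payload": {
  "deltas": [
    {"angular": [0,0,0],"delta_pos": [1,-1,15],"hand": 0.5},
    {"angular": [0,0,0],"delta_pos": [0,0,20],"hand": 0.5},
    {"angular": [0,0,0],"delta_pos": [0,0,10],"hand": 0.5},
    {"angular": [0,0,0],"delta_pos": [0,0,4],"hand": 0.5},
    {"angular": [0,0,0],"delta_pos": [0,0,0],"hand": 0.3},
    {"angular": [0,0,0],"delta_pos": [0,0,0],"hand": 0.0},
    {"angular": [0,0,0],"delta_pos": [0,0,0],"hand": 0.0},
    {"angular": [0,0,0],"delta_pos": [0,0,0],"hand": 0.0},
    {"angular": [0,0,0],"delta_pos": [0,0,0],"hand": 0.0},
    {"angular": [0,0,0],"delta_pos": [0,0,0],"hand": 0.0}
  ],
  "grip_force": 30
}}

```text
t: 6.85
tcp_pos: [0.5211, -0.1956, 0.2712]
tool_rot: [0.001, 0.662, 0.749, 0.0]
force: [-0.1, 0.0, 5.0]
width: 0.0129
finger_force: 34.4
```

Call:
{"api": "servo_tool", "payload": {
  "deltas": [
    {"angular": [0,0,-6],"delta_pos": [0,0,0],"hand": 0},
    {"angular": [0,0,-6],"delta_pos": [0,0,0],"hand": 0},
    {"angular": [0,0,-6],"delta_pos": [0,0,0],"hand": 0},
    {"angular": [0,0,-6],"delta_pos": [0,0,0],"hand": 0},
    {"angular": [0,0,-6],"delta_pos": [0,0,0],"hand": 0},
    {"angular": [0,0,0],"delta_pos": [0,0,0],"hand": 0}
  ]
}}

```text
t: 7.6
tcp_pos: [0.5206, -0.1958, 0.2712]
tool_rot: [-0.0, 0.445, 0.895, -0.001]
force: [-3.3, -1.0, 6.2]
width: 0.0134
finger_force: 34.8
```

```bash
cat > st.py <<'E'
from h import *
s=status.get_state(); q=s["tool_rot"]
print(s["t"],s["tcp_pos"].round(4),"yaw tool y",round(float(np.degrees(np.arctan2(2*q[2]*q[2]-1,2*q[1]*q[2]))),2),s["force"].round(1),s["wrist_torque"].round(3),s["width"],s["joints"].round(2))
E
python3 st.py
```

```text
7.6 [ 0.5206 -0.1958  0.2712] yaw tool y 37.14 [-3.3 -1.   6.2] [-0.179  0.491  0.047] 0.013390427827942829 [-0.56  0.39  1.7  -0.    1.05 -1.21]
```

Call:
{"api": "servo_tool", "payload": {
  "deltas": [
    {"angular": [0,0,-5],"delta_pos": [0,0,0],"hand": 0},
    {"angular": [0,0,-5],"delta_pos": [0,0,0],"hand": 0},
    {"angular": [0,0,-5],"delta_pos": [0,0,0],"hand": 0},
    {"angular": [0,0,0],"delta_pos": [0,0,0],"hand": 0}
  ]
}}

```text
t: 8.1
tcp_pos: [0.5204, -0.1961, 0.2712]
tool_rot: [-0.0, 0.325, 0.946, -0.001]
force: [-4.1, -1.9, 7.4]
width: 0.013
finger_force: 34.9
```

```bash
python3 st.py
```

```text
8.1 [ 0.5204 -0.1961  0.2712] yaw tool y 52.1 [-4.1 -1.9  7.4] [-0.358  0.725 -0.096] 0.013016132076772517 [-0.56  0.39  1.7  -0.    1.05 -1.47]
```

Call:
{"api": "servo_tool", "payload": {
  "deltas": [
    {"angular": [0,0,-5],"delta_pos": [0,0,0],"hand": 0},
    {"angular": [0,0,-5],"delta_pos": [0,0,0],"hand": 0},
    {"angular": [0,0,0],"delta_pos": [0,0,0],"hand": 0}
  ]
}}

```text
t: 8.48
tcp_pos: [0.5196, -0.1957, 0.2714]
tool_rot: [-0.001, 0.243, 0.97, 0.0]
force: [-8.1, -0.3, 11.9]
width: 0.0134
finger_force: 117.6
```

```bash
python3 st.py
```

```text
8.475 [ 0.5196 -0.1957  0.2714] yaw tool y 61.85 [-8.1 -0.3 11.9] [-0.005  1.421 -2.014] 0.013357051825263611 [-0.56  0.39  1.7  -0.    1.06 -1.64]
```

Torque about z jumped to -2 N m, so the stop has been reached after about 55°. Releasing straight up.

Call:
{"api": "servo_tool", "payload": {
  "deltas": [
    {"angular": [0,0,0],"delta_pos": [0,0,0],"hand": 0.3},
    {"angular": [0,0,0],"delta_pos": [0,0,0],"hand": 0.5},
    {"angular": [0,0,0],"delta_pos": [0,0,0],"hand": 0.5},
    {"angular": [0,0,0],"delta_pos": [0,0,-10],"hand": 0.5},
    {"angular": [0,0,0],"delta_pos": [0,0,-25],"hand": 0.5},
    {"angular": [0,0,0],"delta_pos": [0,0,-35],"hand": 0.6},
    {"angular": [0,0,0],"delta_pos": [0,0,-40],"hand": 0.6},
    {"angular": [0,0,0],"delta_pos": [0,0,-20],"hand": 0.6},
    {"angular": [0,0,0],"delta_pos": [0,0,0],"hand": 0.6},
    {"angular": [0,0,0],"delta_pos": [0,0,0],"hand": 0.6}
  ]
}}

```text
t: 9.72
tcp_pos: [0.5206, -0.1952, 0.3999]
tool_rot: [-0.001, 0.241, 0.97, 0.0]
force: [0.1, 0.1, 0.5]
width: 0.0513
finger_force: 0.0
```

```bash
python3 st.py
python3 - <<'E'
from k import *
K=np.array([.5215,-.1955,.12]);u,v=fpx(c,K); print(u,v,fpx(c,K+[.02,0,0])-[u,v],fpx(c,K+[0,.02,0])-[u,v])
x0=u-55;y0=max(0,v-50);print(x0,y0); save(c,"pics/k3.png",(x0,y0,x0+110,y0+100),5)
E
```

```text
9.725 [ 0.5206 -0.1952  0.3999] yaw tool y 62.07 [0.1 0.1 0.5] [-0.031 -0.009  0.016] 0.0513492280112289 [-0.56  0.27  1.53 -0.    1.34 -1.64]
[ 0.5206 -0.1952  0.3999] [-6.000e-04  2.414e-01  9.704e-01  2.000e-04]
325.19226210127806 282.692386224906 209.41501850507115
speed_knob_grip 0.66 [ 0.5224 -0.1955  0.1173] [284 209]
cup_mouth 0.65 [ 0.6269 -0.2136  0.1212] [319 312]
mixer 0.85 [ 0.5773 -0.2102 -0.0041] [294 220]
284 209 [11 20] [ 22 -11]
229 159
```

View pics/k3.png

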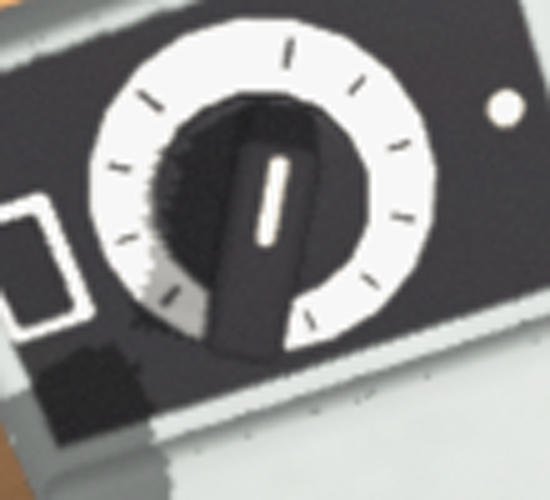

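The pointer (crop 265,245 to 280,158) points at the long tick at (288,50), the start of the 300° scale. I'll check the angle numerically and plan the flask move in the same script.

Run:
```python
from k import *
def back(u,v,z):
    p=np.array([u-c["cx"],v-c["cy"]]); r=np.hypot(*p); th=r/c["fx"]
    d=np.array(c["R"]).T@np.r_[np.sin(th)*p/r,np.cos(th)]; o=-np.array(c["R"]).T@np.array(c["t"])
    return o+d*(z-o[2])/d[2]
g=cv2.cvtColor(c["frame"],cv2.COLOR_RGB2GRAY).astype(float)
def mom(x0,y0,x1,y1,inv,z):
    a=g[y0:y1,x0:x1]; w=(np.clip(200-a,0,None) if inv else np.clip(a-110,0,None))
    ys,xs=np.mgrid[y0:y1,x0:x1]; P=np.array([back(x+.0,y+.0,z)[:2] for x,y in zip(xs.ravel(),ys.ravel())]); W=w.ravel()
    m=(P*W[:,None]).sum(0)/W.sum(); C=((P-m)*W[:,None]).T@(P-m)/W.sum(); e,V=np.linalg.eigh(C); v=V[:,1]
    return m.round(4),round(float(np.degrees(np.arctan2(v[1],v[0]))%180),1)
print("pointer",mom(279,188,288,211,False,.122))
print("tick",mom(283,165,291,174,True,.092))
R=np.array(c["R"])
c2=eyes.capture("top")
for d in eyes.tip_of(c2,"round_flask")[:2]: print(d["p"],world(c2,d["location"]).round(4))
c3=eyes.capture("scene")
for d in eyes.tip_of(c3,"round_flask")[:4]: print(d["p"],world(c3,d["location"]).round(4))
```

```text
[ 0.5207 -0.1954  0.3995] [-1.100e-03  2.414e-01  9.704e-01  4.000e-04]
325.19226210127806 282.692386224906 209.41501850507115
speed_knob_grip 0.58 [ 0.522  -0.1975  0.115 ] [282 209]
cup_mouth 0.91 [ 0.6298 -0.2125  0.1226] [322 315]
mixer 0.94 [ 0.5809 -0.2101 -0.0007] [296 224]
mixer 0.64 [ 0.5211 -0.1949  0.1142] [284 206]
pointer (array([ 0.5129, -0.1916]), 141.6)
tick (array([ 0.4985, -0.1807]), 142.0)
0.96 [ 0.6953  0.0356 -0.0036]
0.92 [0.6917 0.3575 0.0017]
0.85 [0.6183 0.2306 0.0027]
0.76 [6.840e-01 3.613e-01 4.000e-04]
0.62 [ 0.6049  0.4411 -0.0034]
0.57 [ 6.96e-01  3.39e-02 -1.00e-04]
```

Call:
{"api": "servo_tool", "payload": {
  "deltas": [
    {"angular": [0,0,0],"delta_pos": [5,20,0],"hand": 1},
    {"angular": [0,0,0],"delta_pos": [12,45,0],"hand": 1},
    {"angular": [0,0,0],"delta_pos": [12,45,0],"hand": 1},
    {"angular": [0,0,0],"delta_pos": [12,45,0],"hand": 1},
    {"angular": [0,0,0],"delta_pos": [12,45,0],"hand": 1},
    {"angular": [0,0,0],"delta_pos": [12,45,0],"hand": 1},
    {"angular": [0,0,0],"delta_pos": [12,45,0],"hand": 1},
    {"angular": [0,0,0],"delta_pos": [12,45,0],"hand": 1},
    {"angular": [0,0,0],"delta_pos": [12,45,0],"hand": 1},
    {"angular": [0,0,0],"delta_pos": [11,43,0],"hand": 1},
    {"angular": [0,0,0],"delta_pos": [0,0,0],"hand": 1},
    {"angular": [0,0,0],"delta_pos": [0,0,0],"hand": 1}
  ]
}}

```text
t: 11.82
tcp_pos: [0.6196, 0.2314, 0.4004]
tool_rot: [-0.0, 0.241, 0.971, -0.0]
force: [0.4, -1.1, -0.0]
width: 0.0855
finger_force: 0.0
```

```bash
python3 st.py
python3 - <<'E'
from k import *
for i in range(2):
    if i: c=eyes.capture("wrist")
    for d in eyes.tip_of(c,"round_flask"):
        if d["p"]>.2: w=world(c,d["location"]); print(round(d["p"],2),w.round(4),fpx(c,w))
save(c,"pics/f1.png")
E
```

```text
11.825 [0.6196 0.2314 0.4004] yaw tool y 62.13 [ 0.4 -1.1 -0. ] [-0.026 -0.036 -0.009] 0.08546099616125175 [ 0.19  0.46  1.25 -0.    1.43 -0.9 ]
[0.6196 0.2314 0.4004] [-3.000e-04  2.408e-01  9.706e-01 -3.000e-04]
325.19226210127806 282.692386224906 209.41501850507115
cup_mouth 0.59 [ 0.6259 -0.2128  0.1204] [ 16 347]
mixer 0.88 [ 0.581  -0.2116 -0.0043] [ 42 282]
0.89 [0.6081 0.4422 0.0024] [436  90]
0.8 [0.6224 0.2283 0.0008] [282 179]
0.67 [ 0.6917  0.0378 -0.0026] [184 286]
0.9 [ 0.6883  0.3623 -0.0011] [405 174]
0.82 [ 0.6232  0.2276 -0.0019] [283 177]
0.82 [ 0.6903  0.0418 -0.0013] [187 283]
0.77 [ 0.6072  0.4426 -0.0034] [434  87]
```

View pics/f1.png

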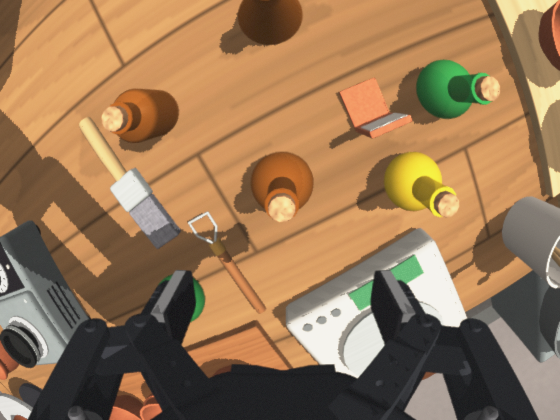

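The amber round flask is right under the hand, belly at (282,182) and bung at (282,208). I'll refine its position from the bung's centroid.

Run:
```python
from k import *
def back(u,v,z):
    p=np.array([u-c["cx"],v-c["cy"]]); r=np.hypot(*p); th=r/c["fx"]
    d=np.array(c["R"]).T@np.r_[np.sin(th)*p/r,np.cos(th)]; o=-np.array(c["R"]).T@np.array(c["t"])
    return o+d*(z-o[2])/d[2]
f=c["frame"][190:226,262:302].astype(int); m=(f[:,:,0]>180)&(f[:,:,2]>100)
n,l,st,ce=cv2.connectedComponentsWithStats(m.astype(np.uint8)); i=1+st[1:,4].argmax(); print(st[i],ce[i]+[262,190],back(*(ce[i]+[262,190]),.119).round(4))
```

```text
[0.6202 0.2298 0.401 ] [1.000e-04 2.420e-01 9.703e-01 1.000e-04]
325.19226210127806 282.692386224906 209.41501850507115
cup_mouth 0.73 [ 0.6253 -0.2128  0.1214] [ 16 347]
cup_mouth 0.72 [ 0.5877  0.352  -0.0052] [363 102]
mixer 0.91 [ 0.5785 -0.2102 -0.0036] [ 41 281]
[  6   6  27  27 542] [281.23431734 208.81180812] [0.6208 0.2274 0.119 ]
```

Call:
{"api": "servo_tool", "payload": {
  "deltas": [
    {"angular": [0,0,0],"delta_pos": [-2,-2,20],"hand": 1},
    {"angular": [0,0,0],"delta_pos": [0,0,40],"hand": 1},
    {"angular": [0,0,0],"delta_pos": [0,0,40],"hand": 1},
    {"angular": [0,0,0],"delta_pos": [0,0,30],"hand": 1},
    {"angular": [0,0,0],"delta_pos": [0,0,20],"hand": 1},
    {"angular": [0,0,0],"delta_pos": [0,0,10],"hand": 1},
    {"angular": [0,0,0],"delta_pos": [0,0,0],"hand": 0.6},
    {"angular": [0,0,0],"delta_pos": [0,0,0],"hand": 0.4},
    {"angular": [0,0,0],"delta_pos": [0,0,0],"hand": 0.2},
    {"angular": [0,0,0],"delta_pos": [0,0,0],"hand": 0.2},
    {"angular": [0,0,0],"delta_pos": [0,0,0],"hand": 0.2},
    {"angular": [0,0,0],"delta_pos": [0,0,0],"hand": 0.2}
  ],
  "grip_force": 60
}}

```text
t: 13.88
tcp_pos: [0.6213, 0.228, 0.242]
tool_rot: [0.001, 0.241, 0.97, 0.0]
force: [-0.7, -0.5, 5.9]
width: 0.0267
finger_force: 59.0
```

```bash
python3 st.py
```

```text
13.875 [0.6213 0.228  0.242 ] yaw tool y 62.07 [-0.7 -0.5  5.9] [-0.099  0.138 -0.015] 0.02669898592726966 [ 0.18  0.59  1.44 -0.    1.11 -0.9 ]
```

Call:
{"api": "servo_tool", "payload": {
  "deltas": [
    {"angular": [0,0,0],"delta_pos": [0,0,-10],"hand": 0.2},
    {"angular": [0,0,0],"delta_pos": [0,0,-30],"hand": 0.2},
    {"angular": [0,0,0],"delta_pos": [0,0,-40],"hand": 0.2},
    {"angular": [0,0,0],"delta_pos": [0,0,-40],"hand": 0.2},
    {"angular": [0,0,0],"delta_pos": [0,0,-30],"hand": 0.2},
    {"angular": [0,0,0],"delta_pos": [0,0,-10],"hand": 0.2},
    {"angular": [0,0,0],"delta_pos": [-5,-10,0],"hand": 0.2},
    {"angular": [0,0,0],"delta_pos": [-11,-20,0],"hand": 0.2},
    {"angular": [0,0,0],"delta_pos": [-17,-30,0],"hand": 0.2},
    {"angular": [0,0,0],"delta_pos": [-17,-30,0],"hand": 0.2},
    {"angular": [0,0,0],"delta_pos": [-17,-30,0],"hand": 0.2},
    {"angular": [0,0,0],"delta_pos": [-17,-30,0],"hand": 0.2}
  ]
}}

```text
t: 15.38
tcp_pos: [0.6243, 0.0532, 0.3988]
tool_rot: [-0.002, 0.242, 0.97, -0.001]
force: [-0.0, 0.8, -2.8]
width: 0.0266
finger_force: 59.4
```

Call:
{"api": "servo_tool", "payload": {
  "deltas": [
    {"angular": [0,0,0],"delta_pos": [-17,-30,0],"hand": 0.2},
    {"angular": [0,0,0],"delta_pos": [-17,-30,0],"hand": 0.2},
    {"angular": [0,0,0],"delta_pos": [-17,-30,0],"hand": 0.2},
    {"angular": [0,0,0],"delta_pos": [-17,-30,0],"hand": 0.2},
    {"angular": [0,0,0],"delta_pos": [-17,-30,0],"hand": 0.2},
    {"angular": [0,0,0],"delta_pos": [-17,-30,0],"hand": 0.2},
    {"angular": [0,0,0],"delta_pos": [-13,-27,0],"hand": 0.2},
    {"angular": [0,0,0],"delta_pos": [-7,-20,0],"hand": 0.2},
    {"angular": [0,0,0],"delta_pos": [-6,-10,0],"hand": 0.2},
    {"angular": [0,0,0],"delta_pos": [0,0,0],"hand": 0.2},
    {"angular": [0,0,0],"delta_pos": [0,0,0],"hand": 0.2},
    {"angular": [0,0,0],"delta_pos": [0,0,0],"hand": 0.2}
  ]
}}

```text
t: 16.88
tcp_pos: [0.6271, -0.2121, 0.4009]
tool_rot: [0.0, 0.241, 0.971, 0.0]
force: [-0.0, 0.1, -2.8]
width: 0.0266
finger_force: 59.4
```

```bash
python3 st.py
python3 - <<'E'
from h import *
for n in ("top","scene","wrist"):
    c=eyes.capture(n)
    if n!="top": save(c,f"pics/p_{n}.png")
    for th in ("round_flask","cup_mouth","mixer"):
        for d in eyes.tip_of(c,th):
            w=world(c,d["location"])
            if d["p"]>.2 and w[1]<-.1: print(n,th,round(d["p"],2),w.round(4))
    if n=="scene": print(px(c,np.array([.628,-.2135,.14])))
E
```

```text
16.875 [ 0.6271 -0.2121  0.4009] yaw tool y 62.15 [-0.   0.1 -2.8] [ 0.026 -0.013 -0.012] 0.02658977272266794 [-0.49  0.46  1.24  0.    1.43 -1.58]
top round_flask 0.62 [ 0.6265 -0.2133  0.1558]
scene round_flask 0.72 [ 0.6234 -0.2085  0.1602]
scene cup_mouth 0.69 [ 0.6249 -0.2127  0.1237]
scene cup_mouth 0.56 [ 0.6279 -0.2155  0.1078]
scene mixer 0.79 [ 0.5816 -0.2066 -0.0037]
[203, 175]
wrist round_flask 0.64 [ 0.6296 -0.2139  0.1609]
wrist mixer 0.94 [ 0.5792 -0.2097 -0.005 ]
```

Call:
{"api": "servo_tool", "payload": {
  "deltas": [
    {"angular": [0,0,0],"delta_pos": [-1.5,-1,10],"hand": 0.2},
    {"angular": [0,0,0],"delta_pos": [0,0,15],"hand": 0.2},
    {"angular": [0,0,0],"delta_pos": [0,0,8],"hand": 0.2},
    {"angular": [0,0,0],"delta_pos": [0,0,3],"hand": 0.2},
    {"angular": [0,0,0],"delta_pos": [0,0,0],"hand": 0.2},
    {"angular": [0,0,0],"delta_pos": [0,0,0],"hand": 0.2}
  ]
}}

```text
t: 18.23
tcp_pos: [0.6279, -0.2149, 0.3653]
tool_rot: [0.0, 0.241, 0.97, -0.0]
force: [-0.1, 0.4, -2.8]
width: 0.0267
finger_force: 59.4
```

```bash
python3 st.py
python3 - <<'E'
from h import *
c=eyes.capture("scene")
u,v=px(c,np.array([.628,-.2135,.14])); save(c,"pics/p2.png",(u-65,v-60,u+65,v+50),5)
E
```

```text
18.225 [ 0.6279 -0.2149  0.3653] yaw tool y 62.06 [-0.1  0.4 -2.8] [0.06  0.03  0.003] 0.026684725718796008 [-0.5   0.49  1.29  0.    1.36 -1.58]
```

View pics/p2.png

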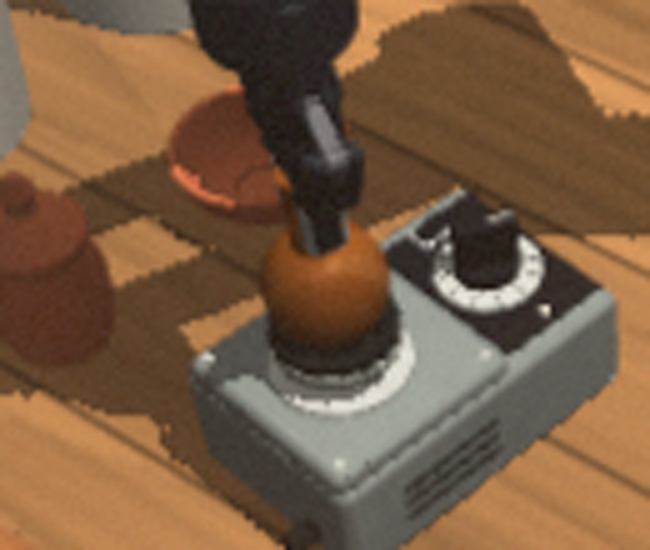

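The flask is over the cup: belly spans crop 262–390 and the ring about 270–400. That may be 2–3 mm off, so the contact forces will tell.

Call:
{"api": "servo_tool", "payload": {
  "deltas": [
    {"angular": [0,0,0],"delta_pos": [0,0,2],"hand": 0.2},
    {"angular": [0,0,0],"delta_pos": [0,0,2],"hand": 0.2},
    {"angular": [0,0,0],"delta_pos": [0,0,1],"hand": 0.2},
    {"angular": [0,0,0],"delta_pos": [0,0,0],"hand": 0.2}
  ]
}}

```text
t: 18.77
tcp_pos: [0.6279, -0.2147, 0.3606]
tool_rot: [0.001, 0.241, 0.97, -0.0]
force: [0.1, 1.0, 3.4]
width: 0.0267
finger_force: 59.8
```

```bash
python3 st.py
python3 - <<'E'
from h import *
# predicted vs traced silhouettes in scene: cup ring and flask belly columns
c=eyes.capture("scene")
for n,P in (("cup",[.628,-.2135,.116]),("belly",[.6279,-.2149,.117+.032])):
    print(n,px(c,np.array(P)))
for th in ("cup","round_flask"):
    for d in eyes.trace(c,th):
        ys,xs=np.nonzero(d["pixels"])
        if len(xs) and abs(xs.mean()-203)<40: print(th,round(d["p"],2),len(xs),xs.min(),xs.max(),ys.min(),ys.max(),[(y,xs[ys==y].min(),xs[ys==y].max()) for y in range(ys.min(),ys.max()+1,4)])
E
```

```text
18.775 [ 0.6279 -0.2147  0.3606] yaw tool y 62.07 [0.1 1.  3.4] [0.159 0.143 0.037] 0.02673838038595264 [-0.5   0.49  1.3   0.    1.35 -1.58]
cup [204, 181]
belly [202, 172]
cup 0.75 261 191 219 176 192 [(176, np.int64(216), np.int64(217)), (180, np.int64(213), np.int64(218)), (184, np.int64(192), np.int64(218)), (188, np.int64(193), np.int64(216)), (192, np.int64(200), np.int64(208))]
round_flask 0.88 475 190 215 152 183 [(152, np.int64(194), np.int64(194)), (156, np.int64(195), np.int64(196)), (160, np.int64(195), np.int64(197)), (164, np.int64(193), np.int64(213)), (168, np.int64(191), np.int64(215)), (172, np.int64(190), np.int64(215)), (176, np.int64(191), np.int64(215)), (180, np.int64(194), np.int64(212))]
```

Call:
{"api": "servo_tool", "payload": {
  "deltas": [
    {"angular": [0,0,0],"delta_pos": [0,0,-3],"hand": 0.2},
    {"angular": [0,0,0],"delta_pos": [0.5,1.5,0],"hand": 0.2},
    {"angular": [0,0,0],"delta_pos": [0,0,2],"hand": 0.2},
    {"angular": [0,0,0],"delta_pos": [0,0,1],"hand": 0.2},
    {"angular": [0,0,0],"delta_pos": [0,0,0],"hand": 0.2},
    {"angular": [0,0,0],"delta_pos": [0,0,0],"hand": 0.2}
  ]
}}

```text
t: 19.68
tcp_pos: [0.6282, -0.2132, 0.3599]
tool_rot: [0.0, 0.241, 0.97, 0.0]
force: [1.4, -0.1, 0.4]
width: 0.0267
finger_force: 59.6
```

```bash
python3 st.py
```

```text
19.675 [ 0.6282 -0.2132  0.3599] yaw tool y 62.06 [ 1.4 -0.1  0.4] [ 0.23  -0.117 -0.056] 0.026690701912012737 [-0.5   0.49  1.3   0.    1.35 -1.58]
```

Call:
{"api": "servo_tool", "payload": {
  "deltas": [
    {"angular": [0,0,0],"delta_pos": [0,0,2],"hand": 0.2},
    {"angular": [0,0,0],"delta_pos": [0,0,2],"hand": 0.2},
    {"angular": [0,0,0],"delta_pos": [0,0,2],"hand": 0.2},
    {"angular": [0,0,0],"delta_pos": [0,0,0],"hand": 0.2},
    {"angular": [0,0,0],"delta_pos": [0,0,0],"hand": 0.2}
  ]
}}

```text
t: 20.3
tcp_pos: [0.6284, -0.2132, 0.3547]
tool_rot: [0.001, 0.241, 0.97, -0.0]
force: [1.3, 2.4, 7.2]
width: 0.0266
finger_force: 59.8
```

```bash
python3 st.py
```

```text
20.3 [ 0.6284 -0.2132  0.3547] yaw tool y 62.07 [1.3 2.4 7.2] [ 0.363 -0.169 -0.01 ] 0.026619317149372733 [-0.49  0.49  1.31  0.    1.34 -1.58]
```

Call:
{"api": "servo_tool", "payload": {
  "deltas": [
    {"angular": [0,0,0],"delta_pos": [0,1,1],"hand": 0.2},
    {"angular": [0,0,0],"delta_pos": [0,0,1.5],"hand": 0.2},
    {"angular": [0,0,0],"delta_pos": [0,0,1.5],"hand": 0.2},
    {"angular": [0,0,0],"delta_pos": [0,0,1],"hand": 0.2},
    {"angular": [0,0,0],"delta_pos": [0,0,0],"hand": 0.2},
    {"angular": [0,0,0],"delta_pos": [0,0,0],"hand": 0.2}
  ]
}}

```text
t: 21.05
tcp_pos: [0.6287, -0.2127, 0.3504]
tool_rot: [0.001, 0.241, 0.97, -0.001]
force: [-0.3, 1.0, 8.2]
width: 0.0266
finger_force: 60.2
```

```bash
python3 st.py
```

```text
21.05 [ 0.6287 -0.2127  0.3504] yaw tool y 62.06 [-0.3  1.   8.2] [0.089 0.174 0.051] 0.026587763724996234 [-0.49  0.5   1.32 -0.    1.33 -1.58]
```

Call:
{"api": "servo_tool", "payload": {
  "deltas": [
    {"angular": [0,0,0],"delta_pos": [0,0,1],"hand": 0.2},
    {"angular": [0,0,0],"delta_pos": [0,0,1],"hand": 0.2},
    {"angular": [0,0,0],"delta_pos": [0,0,0.5],"hand": 0.2},
    {"angular": [0,0,0],"delta_pos": [0,0,0],"hand": 0.2},
    {"angular": [0,0,0],"delta_pos": [0,0,0],"hand": 0.2}
  ]
}}

```text
t: 21.68
tcp_pos: [0.6286, -0.2127, 0.3488]
tool_rot: [0.002, 0.241, 0.97, -0.001]
force: [-0.4, 2.1, 13.3]
width: 0.0269
finger_force: 60.7
```

```bash
python3 st.py
```

```text
21.675 [ 0.6286 -0.2127  0.3488] yaw tool y 62.06 [-0.4  2.1 13.3] [ 0.208  0.327 -0.014] 0.026897750617042266 [-0.49  0.5   1.32 -0.    1.32 -1.58]
```

Call:
{"api": "servo_tool", "payload": {
  "deltas": [
    {"angular": [0,0,0],"delta_pos": [0,0,0.7],"hand": 0.2},
    {"angular": [0,0,0],"delta_pos": [0,0,0.7],"hand": 0.2},
    {"angular": [0,0,0],"delta_pos": [0,0,0],"hand": 0.2},
    {"angular": [0,0,0],"delta_pos": [0,0,0],"hand": 0.2},
    {"angular": [0,0,0],"delta_pos": [0,0,0],"hand": 0.2}
  ]
}}

```text
t: 22.3
tcp_pos: [0.6286, -0.2127, 0.3487]
tool_rot: [0.002, 0.241, 0.97, -0.001]
force: [-2.6, 2.3, 18.0]
width: 0.0268
finger_force: 61.3
```

```bash
python3 st.py
python3 - <<'E'
from h import *
c=eyes.capture("scene")
u,v=px(c,np.array([.628,-.2135,.14])); save(c,"pics/p3.png",(u-65,v-60,u+65,v+50),5)
E
```

```text
22.3 [ 0.6286 -0.2127  0.3487] yaw tool y 62.07 [-2.6  2.3 18. ] [0.377 0.754 0.016] 0.026822568021041 [-0.49  0.5   1.32 -0.    1.32 -1.58]
```

View pics/p3.png

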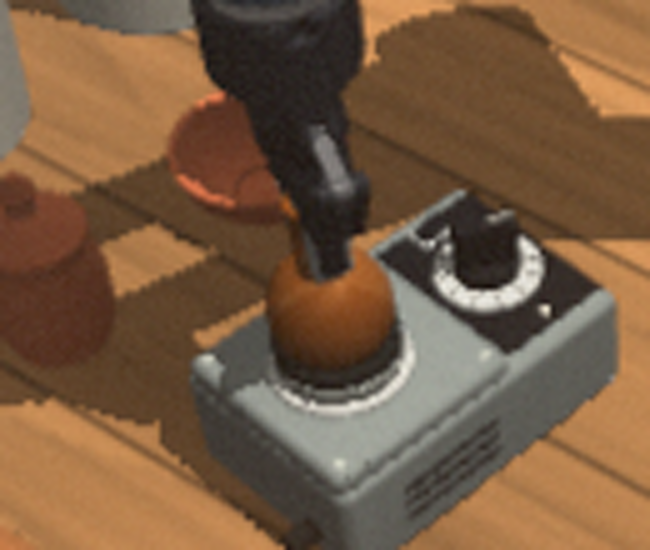

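The flask stands upright in the cup (belly centre about crop 332,305) and the ring is lower than before. The height no longer changes with more force: about 21 N including the flask's weight, at 0.3487. So the cup is home, and I'm handing in.

```bash
python3 -c "
from workcell import env; print(env.hand_in())"
```

```text
the job is handed in; nothing more can be done
None
```

I turned the knob to its minimum stop, stood the amber round flask upright in the cup, and handed the job in at about 22 s with the arm still holding the flask and cup down at the bottom stop; no verdict was returned.

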